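Set the charge current on a drone-battery charger

TASK

Before the next drone battery goes on charge, turn up the current on the charger: turn its large bar-shaped knob clockwise until the white pointer line on it points at the white index arrow on the ring around it. Leave the small round trim knob and the index ring as they are, and let go of the knob.

Things in the scene. Friction and masses are not known exactly. Their poses are not given: they have to be found in the camera images.
- charger: Black desktop charger with a grey deck, fixed to the table left or right on the bench, turned up to 30 degrees: 140 (x) x 160 (y) x 60 mm high, deck level. Origin: centre of its underside; z up; -x is its front, with yellow sockets. On the deck: the large bar knob in its ring (axis at x -12, y -32 mm), a small trim knob, a flat green display. Nothing else on it.
- knob_grip (a point): Grip point of the large black knob, on its vertical axis, 99 mm above table. Skirt 48 mm wide, top at 74 mm; on it an upright bar 44 long, 14 wide, 74 to 108 mm above table, centred. Axes turn with it: +x along the bar to its pointer end (white line on top from axis to that end and down the end face), y across, z up. Light friction (0.05 N m), stays put. Starts 25 to 85 deg short of the arrow.
- index_tip (a point): Tip of the single white index arrow (15 mm long, 8 wide), pointing inwards, 65.5 mm above the table, 28 mm from the knob's axis, on a flat black ring (88 mm diameter, 5 high) on the deck round the large knob. +x points outwards from the knob's axis through the arrow; z up. The ring's angle differs each time; very stiff (4 N m), it does not turn with the knob.
- trim_pointer (a point): Outer end of the white line on top of the small trim knob, 10 mm from that knob's axis, 72.5 mm above the table; +x outwards from the axis, z up. The trim knob is round, black, 26 mm in diameter, 12 high, its axis at x -35, y 46 mm in the charger's frame (81 mm from the large knob's axis). It turns very easily; leave it alone.
Things that resemble listed ones, but are neither listed nor needed, are in the scene too. Leave any turquoise look-alike of the charger alone.

How it is judged:
By the outcome, as a careful person would: the job done as asked, in the order asked, and still so for the second after the job is handed in, with the robot touching nothing.
It also fails if it takes over 32 s, if anything falls off the work surface, if the arm or the gripper's body presses on something with over 40 N, if the wrist force passes 120 N, or if a joint passes its speed limit or range.

ROBOT

A 7-joint arm with a two-finger parallel gripper is mounted at the origin on the work surface. World frame = base frame: x ahead of the robot, y to its left, z up, the work surface at z = 0. Lengths are in m, angles in rad, forces in N, time in s.
With the tool pointing down it reaches from about 0.4 to 0.9 m from the base axis. Payload 5.5 kg.
Tool frame: the origin (TCP) lies at the very end of the fingers, on their centre line; the grasp point (between the pads) lies 19 mm behind it (arm.tcp_to_grasp is the distance from the TCP to the grasp point, in m); z points along the fingers, y is the line along which they close (so a half turn about z gives the same grasp; the last joint's range is limited). The gripper opens to 92 mm and grips with 3 to 60 N. Pads are 19 mm wide; open, the fingers measure 130 mm over their backs; the gripper's body (75 mm by 190 mm) begins 47 mm behind the grasp point.
Start: joints at [-0.938, 0.501, -0.427, 1.55, 0.221, 1.138, -0.21], TCP at [0.235, 0.606, 0.227] pointing down, gripper open.
Joint ranges: [-2.88, 2.88], [-0.31, 2.03], [-1.54, 1.56], [0.2, 2.42], [-1.41, 4.55], [0.19, 2.02], [-2.57, 2.57]. Speed limits (rad/s): [2.57, 2.57, 3.14, 3.14, 3.14, 3.14, 3.14].

INTERFACE

Orientations are given as a unit quaternion [w, x, y, z].
In Python, from station import arm gives the robot as it stands.
- The arm moves only by the shell command python3 -m crank 'ROWS' [FORCE]. ROWS is JSON, a list of rows, each a list of 3 entries, a list of its own where there are three numbers: the turn, a rotation vector about the tool's x, y, z in rad, then the shift along the tool's x, y, z in cm, then the opening, from -1 (shut) to 1 (fully open), so that 0 is half open. A call has 1 to 8 rows; each row shifts and turns the commanded pose from where the row before left it, along the tool's axes as they then stand; what a row does not reach is not made up. A row lasts 1/8 s, in which the tool goes at most 62.5 mm and 10.7 degrees, less where a joint would pass 70% of its speed; a pose out of reach is approached as far as the arm can. A call is refused whole if a number of a shift passes 6.25 or a number of a turn 0.188, either way. A call with a gripper value outside its range is refused whole. The fingers move at their own pace and stop on an object; FORCE is the grip in N (left out, the last holds). Time passes only in rows, so rows that do not move let the fingers close. It gives the time, the measured TCP pose, the force, the opening and the grip force at its end, in the units of the state.
- arm.state(): the state, without advancing time (a new reading comes with each control period).
- arm.read_camera(name): name is "scene" or "side" or "wrist"; returns the picture (420x560x3 uint8, red, green, blue); there is no depth.
- arm.calibration(name): a dict with "fx", "fy", "cx", "cy" (pixels), "eye" and "rotation" of the camera in the world; the wrist camera has in their place "hand_eye" (4x4, takes a point from camera to tool coordinates, whose origin is the TCP and whose axes are the flange's). Camera axes: x right, y up, looking along -z (the intrinsics and any distortion apply to the point x, -y, -z); pixel columns grow to the right and rows downward; lengths in m; the calibration is good to about 2 mm. A picture is of the moment at which its call begins: read the wrist's pose just before it. calibration takes no time and is no camera call.
- arm.sign_off(): hands the job in; it is judged then, once.
The state is a dict: "clock": time; "joint_pos": joint angles; "qd": joint speeds; "joint_torque": joint torques, N m; "position": TCP position; "ee_rot": TCP orientation; "contact_force": force on the tool from outside, world axes, zero at the start; "ft_torque": the same for the moment, N m; "opening": finger opening in m; "finger_force": force on a finger pad.
Only numpy, scipy, OpenCV 4.12 (cv2) and the standard library are available. Lean on these libraries where they do the work, as an engineer would, in place of code of your own. Each camera call takes 0.05 s, during which the arm holds its last target. There are 200 camera calls.

## Working session

There is one attempt and no reset: what is moved stays moved. The work goes in short steps, Python scripts to look and compute and a shell command to move; the robot and the scene stay as the last step left them, time stands still between calls to the robot, and variables do not carry over. Pictures are saved under pics/ and viewed, at most 10 in all, crops included, and the job is handed in when it is done.

```bash
ls; mkdir -p pics; python3 - <<'E'
from station import arm
import cv2,numpy as np
for n in ("scene","side"):
    im=arm.read_camera(n); cv2.imwrite(f"pics/{n}0.png",im[:,:,::-1]); print(n,arm.calibration(n))
im=arm.read_camera("wrist"); cv2.imwrite("pics/wrist0.png",im[:,:,::-1]); print(arm.calibration("wrist")); print(arm.state())
E
```

```text
pics
scene {'fx': 535.4116154231833, 'fy': 535.4116154231833, 'cx': 277.7460152968413, 'cy': 203.36284065403183, 'eye': array([ 1.1689999 , -0.24068596,  1.15374258]), 'rotation': array([0.76656289, 0.2487321 , 0.18563111, 0.56218749])}
side {'fx': 515.8504027564852, 'fy': 515.8504027564852, 'cx': 283.8282413688291, 'cy': 208.93065182708807, 'eye': array([ 0.39462464, -1.1049944 ,  0.74816131]), 'rotation': array([ 0.87332532,  0.48601766, -0.00536197, -0.0325726 ])}
{'fx': 331.58354878078995, 'fy': 331.58354878078995, 'cx': 282.1320315948492, 'cy': 208.6424546268355, 'hand_eye': array([[ 1.51287692e-03,  9.53806925e-01,  3.00416481e-01,
         8.16917421e-02],
       [ 9.99998569e-01, -1.21541253e-03, -1.17705216e-03,
        -3.35874736e-04],
       [-7.57550541e-04,  3.00417831e-01, -9.53807398e-01,
        -1.57315802e-01],
       [ 0.00000000e+00,  0.00000000e+00,  0.00000000e+00,
         1.00000000e+00]])}
{'clock': 0.15, 'joint_pos': array([-0.93778518,  0.50165091, -0.42682503,  1.55118721,  0.22076022,
        1.13830584, -0.21024789]), 'qd': array([ 0.00065088, -0.00240198,  0.00022559, -0.00437426,  0.00085395,
        0.00235918,  0.00032634]), 'joint_torque': array([-6.63360013e-03, -5.67098165e+01, -5.82470790e+00, -2.79457569e+01,
       -6.85380679e-02,  2.65079888e-02,  7.67290862e-05]), 'position': array([0.2347618 , 0.60554916, 0.22591416]), 'ee_rot': array([-1.85289017e-04,  1.83820436e-01,  9.82959549e-01, -7.33553473e-04]), 'contact_force': array([-0.80793377,  0.49404233, -0.43980778]), 'ft_torque': array([-0.04518991,  0.04087546,  0.02679165]), 'finger_force': 0.0, 'opening': 0.09187173852572364}
```

View pics/scene0.png

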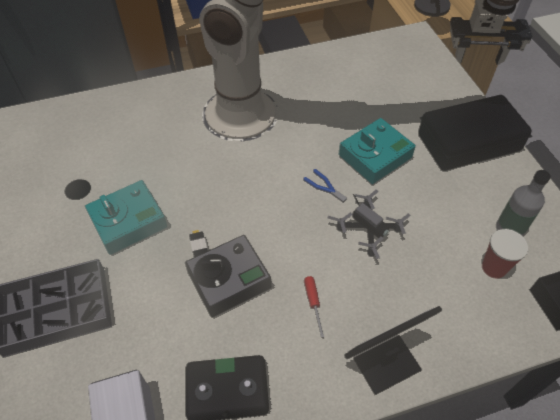

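View pics/side0.png

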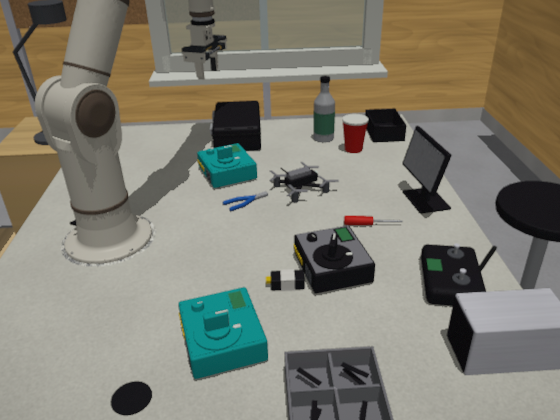

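The black charger with the grey deck is at scene (228,274) and side (333,255). Its large knob is at scene (212,270) and side (333,250). Possible mix-ups are the turquoise look-alikes at scene (125,215) and (377,150), the RC transmitter at (227,388), and the trim knob at scene (238,248). By colour and layout I choose the black one.

```bash
cat > h.py <<'E'
import numpy as np,cv2
from scipy.spatial.transform import Rotation as R
from station import arm
def q(w): return R.from_quat(np.roll(w,-1))
def cam(name,st=None):
    c=arm.calibration(name)
    if name=="wrist":
        st=st or arm.state(); T=np.eye(4);T[:3,:3]=q(st["ee_rot"]).as_matrix();T[:3,3]=st["position"]
        M=T@c["hand_eye"]; return c,M[:3,3],M[:3,:3]
    r=np.asarray(c["rotation"]); return c,np.asarray(c["eye"]),q(r).as_matrix()
def ray(name,uv,z,C=None):
    c,e,Rm=C or cam(name)
    d=Rm@np.array([(uv[0]-c["cx"])/c["fx"],-(uv[1]-c["cy"])/c["fy"],-1])
    return e+d*(z-e[2])/d[2]
def proj(name,P,C=None):
    c,e,Rm=C or cam(name); p=Rm.T@(np.asarray(P)-e)
    return np.array([c["cx"]+c["fx"]*p[0]/-p[2],c["cy"]-c["fy"]*p[1]/-p[2]])
E
python3 - <<'E'
from h import *
for n,uv,z in (("scene",(212,270),.07),("side",(333,256),.067),("scene",(238,247),.072),("side",(312,237),.072)):
    print(n,ray(n,uv,z))
s=cv2.imread("pics/scene0.png")[225:325,170:290]; t=cv2.imread("pics/side0.png")[215:295,280:390]
s=cv2.resize(s,None,fx=4,fy=4,interpolation=cv2.INTER_CUBIC)[:400,:400];t=cv2.resize(t,(400,400*80//110),interpolation=cv2.INTER_CUBIC)
t=cv2.copyMakeBorder(t,0,400-t.shape[0],0,0,cv2.BORDER_CONSTANT)
cv2.imwrite("pics/crop.png",np.hstack([s,t]))
E
```

```text
scene [ 0.54696371 -0.20983777  0.07      ]
side [ 0.54207511 -0.21340815  0.067     ]
scene [ 0.50642518 -0.13709882  0.072     ]
side [ 0.50365381 -0.14467055  0.072     ]
```

View pics/crop.png

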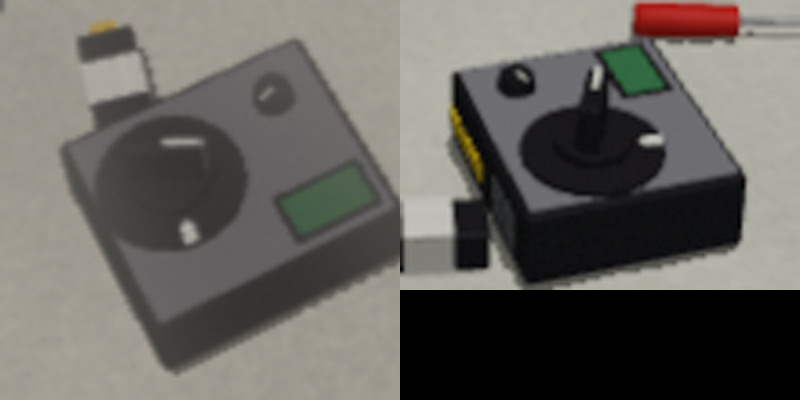

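The close crop confirms the black charger with its green display. The knob's white line is at scene (210.5–221, 260.5) and points image-right, and the arrow tip is at about scene (217,280). The turn needed is therefore roughly 80° clockwise. Next I compute the angles and the approach.

```bash
python3 - <<'E'
from h import *
o=np.array([170,225]);f=lambda u,v:o+(np.array([u,v])+.5)/4-.5
ax=np.array([.545,-.2115])
print("ringc",ray("scene",f(170,183),.065))
a=ray("scene",f(162,143),.108);b=ray("scene",f(205,143),.108);t=ray("scene",f(187,222),.0655);w=ray("scene",f(190,244),.0655)
ang=lambda p,c=ax:np.degrees(np.arctan2(*(p[:2]-c[:2])[::-1]))
print("line",a,b,ang(b,a),ang(b)); print("arrow",t,w,ang(t),ang(w),np.linalg.norm(t[:2]-ax))
st=arm.state(); Rm=q(st["ee_rot"]).as_matrix(); print(Rm.round(3)); 
d=np.array([ax[0],ax[1],.22])-st["position"]; print("shift cm tool",(Rm.T@d*100).round(2))
E
```

```text
ringc [ 0.54514065 -0.20964601  0.065     ]
line [ 0.54354436 -0.20929613  0.108     ] [ 0.55083374 -0.18626086  0.108     ] 72.44031974820658 76.9852988993947
arrow [ 0.57297759 -0.20621616  0.0655    ] [ 0.58710146 -0.20786964  0.0655    ] 10.69489295816335 4.92835841988124 0.028472171472594014
[[-0.932  0.361 -0.001]
 [ 0.361  0.932 -0.001]
 [ 0.    -0.002 -1.   ]]
shift cm tool [-58.45 -64.97   0.68]
```

```bash
R='[[0,0,0],[-4.18,-4.64,0],0.2]'; python3 -m crank '[[[0,0,0],[-4.1,-4.6,0],0.2],[[0,0,0],[-4.1,-4.6,0],0.2],[[0,0,0],[-4.1,-4.6,0],0.2],[[0,0,0],[-4.1,-4.6,0],0.2],[[0,0,0],[-4.1,-4.6,0],0.2],[[0,0,0],[-4.1,-4.6,0],0.2],[[0,0,0],[-4.1,-4.6,0],0.2]]'
python3 -m crank '[[[0,0,0],[-4.1,-4.6,0],0.2],[[0,0,0],[-4.1,-4.6,0],0.2],[[0,0,0],[-4.1,-4.6,0],0.2],[[0,0,0],[-4.1,-4.6,0],0.2],[[0,0,0],[-4.1,-4.6,0],0.2],[[0,0,0],[-4.1,-4.6,0],0.2],[[0,0,0],[-4.1,-4.6,0],0.2]]'
python3 -m crank '[[[0,0,0.187],[0,0,0],0.2],[[0,0,0.187],[0,0,0],0.2],[[0,0,0.187],[0,0,0],0.2],[[0,0,0.187],[0,0,0],0.2],[[0,0,0.187],[0,0,0],0.2],[[0,0,0.187],[0,0,0],0.2],[[0,0,0.187],[0,0,0],0.2],[[0,0,0.187],[0,0,0],0.2]]'
python3 -c "
from station import arm;s=arm.state();print(s['joint_pos'])"
```

```text
clock: 1.02
position: [0.3865, 0.2001, 0.2269]
ee_rot: [0.0, 0.184, 0.983, 0.0]
contact_force: [0.4, 0.1, 0.3]
opening: 0.0552
finger_force: 0.0
clock: 1.9
position: [0.5378, -0.2035, 0.2266]
ee_rot: [-0.0, 0.184, 0.983, 0.0]
contact_force: [1.2, 0.0, 0.6]
opening: 0.0549
finger_force: 0.0
clock: 2.9
position: [0.5372, -0.2016, 0.2264]
ee_rot: [-0.0, 0.805, 0.593, -0.0]
contact_force: [0.4, -0.0, -0.0]
opening: 0.0551
finger_force: 0.0
[ 0.0329923   0.34437658  0.34889942  1.76912537 -0.13334896  1.0518264
  0.12851928]
```

```bash
cat > look.py <<'E'
from h import *; import sys
st=arm.state(); im=arm.read_camera("wrist")[:,:,::-1]; cv2.imwrite(f"pics/{sys.argv[1]}.png",im)
C=cam("wrist",st); g=im.astype(int); m=((g.min(2)>150)&(g.max(2)-g.min(2)<40)).astype(np.uint8)
ax=np.array([.5445,-.2105,.108]); print("axis px",proj("wrist",ax,C))
n,l,s,c=cv2.connectedComponentsWithStats(m)
for i in range(1,n):
    if 10<s[i,4]<3000 and np.linalg.norm(c[i]-proj("wrist",ax,C))<160:
        r=cv2.minAreaRect(np.argwhere(l==i)[:,::-1].astype(np.float32))
        print(s[i],c[i].round(1),[np.round(x,1) for x in r],"z.108",ray("wrist",c[i],.108,C).round(4),"z.0655",ray("wrist",c[i],.0655,C).round(4))
E
python3 look.py w1
```

```text
axis px [293.18670996 209.7639689 ]
[278  54  58  58 463] [311.2  78.2] [array([306.5,  90.1]), array([63.5, 35.4]), np.float64(62.2)] z.108 [ 0.5884 -0.112   0.108 ] z.0655 [ 0.5926 -0.1101  0.0655]
[271  91  18  31 257] [278.6 106.1] [array([277.9, 106.1]), array([31.2, 10.6]), np.float64(62.4)] z.108 [ 0.558  -0.1243  0.108 ] z.0655 [ 0.5576 -0.1243  0.0655]
[316 133   4  18  36] [317.9 141.7] [array([317.5, 141.5]), array([17.,  3.]), np.float64(90.0)] z.108 [ 0.5805 -0.1604  0.108 ] z.0655 [ 0.5835 -0.1659  0.0655]
[ 326  146   50   74 1229] [352.8 188.6] [array([356. , 188.9]), array([39.1, 77.5]), np.float64(20.7)] z.108 [ 0.5986 -0.2073  0.108 ] z.0655 [ 0.6044 -0.2202  0.0655]
[287 183   5   6  22] [289.1 185.7] [array([289. , 185.5]), array([5., 4.]), np.float64(90.0)] z.108 [ 0.5473 -0.1889  0.108 ] z.0655 [ 0.5452 -0.1988  0.0655]
[229 187  62  63 715] [255.5 220.9] [array([257.9, 213.6]), array([76.3, 27.5]), np.float64(56.3)] z.108 [ 0.5098 -0.2106  0.108 ] z.0655 [ 0.5019 -0.2239  0.0655]
[288 205   4   5  14] [289.6 207.2] [array([289.8, 207.3]), array([2.8, 3.5]), np.float64(45.0)] z.108 [ 0.5422 -0.2074  0.108 ] z.0655 [ 0.5393 -0.2202  0.0655]
```

View pics/w1.png

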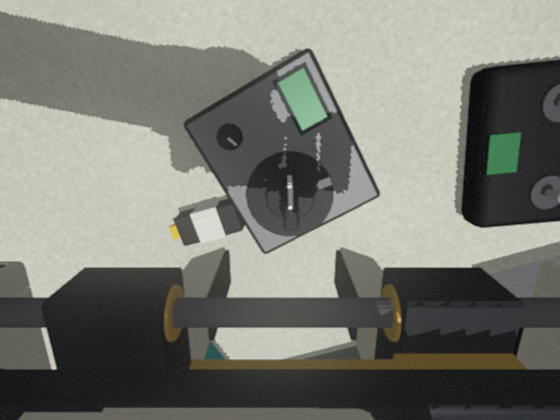

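The wrist view shows the pointer line at about (290,176–210), lying along tool x. The arrow runs from about (317,186) to (331,181), and the ring's centre is near (290,194). I'll take a zoomed crop for sharper pixels.

```bash
python3 - <<'E'
import cv2
i=cv2.imread("pics/w1.png")[145:245,235:345]; i=cv2.resize(i,None,fx=6,fy=6,interpolation=cv2.INTER_CUBIC)
import numpy as np
cv2.imwrite("pics/w1c.png",(255*(i/255.)**.6).astype(np.uint8))
E
```

```text
(no output)
```

View pics/w1c.png

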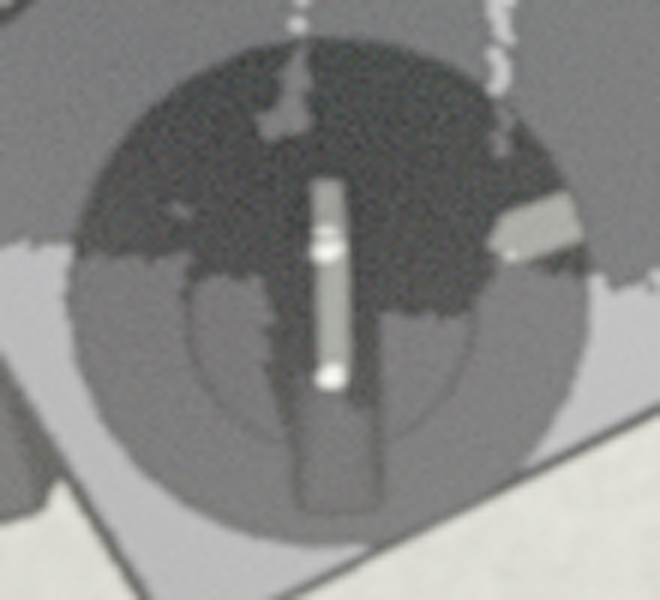

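```bash
python3 - <<'E'
from h import *
st=arm.state(); C=cam("wrist",st)
f=lambda u,v:np.array([235,145])+(np.array([u,v])+.5)/6-.5
W=lambda u,v,z:ray("wrist",f(u,v),z,C)
A=W(331,388,.108);B=W(327,241,.108);D=W(340,513,.108);r=W(330,293,.065);t=W(487,243,.0655);b=W(577,216,.0655)
an=lambda d:np.degrees(np.arctan2(d[1],d[0]))
bar=(B+D)/2
print("A",A,"B",B,"D",D,"mid",bar,"ring",r,"len",np.linalg.norm(B-D))
print("ptr",an(B-D),an(B-A),"arrow",an(t-r),an(b-r),an(b-t),"tip r",np.linalg.norm((t-r)[:2]),np.linalg.norm((b-t)))
Rm=q(st["ee_rot"]).as_matrix();print("tool x yaw",an(Rm[:,0]), "shift",(Rm.T@(np.r_[(A+bar)[:2]/2,.08]-st["position"])*100).round(2),"ring",(Rm.T@(np.r_[r[:2],.08]-st["position"])*100).round(2))
E
```

```text
A [ 0.54171392 -0.20911812  0.108     ] B [ 0.5476382  -0.18803753  0.108     ] D [ 0.53724713 -0.22807769  0.108     ] mid [ 0.54244266 -0.20805761  0.108     ] ring [ 0.5433261  -0.20655509  0.065     ] len 0.041366519523410146
ptr 75.45175285727804 74.30306254811937 arrow 0.9423322613324203 0.48281278136424843 -0.33337977093833726 tip r 0.027071842163378025 0.015241901164078852
tool x yaw 72.33665181188572 shift [-0.52  0.69 14.63] ring [-0.29  0.75 14.63]
```

```bash
python3 -m crank '[[[0,0,-0.045],[-0.4,0.7,4],0.2],[[0,0,0],[0,0,4],0.2],[[0,0,0],[0,0,3],0.2],[[0,0,0],[0,0,2],0.2],[[0,0,0],[0,0,1.4],0.2],[[0,0,0],[0,0,0],0.2]]' 
python3 -m crank '[[[0,0,0],[0,0,0],-0.9],[[0,0,0],[0,0,0],-0.9],[[0,0,0],[0,0,0],-0.9],[[0,0,0],[0,0,0],-0.9]]' 15
```

```text
clock: 3.7
position: [0.5421, -0.2074, 0.0817]
ee_rot: [-0.001, 0.789, 0.614, -0.001]
contact_force: [-0.2, -1.1, -0.0]
opening: 0.0548
finger_force: 0.0
clock: 4.2
position: [0.5431, -0.2078, 0.0831]
ee_rot: [0.0, 0.79, 0.613, 0.0]
contact_force: [-0.2, -0.8, -0.1]
opening: 0.0201
finger_force: 0.0
```

```bash
python3 -m crank '[[[0,0,0],[0,0,0.2],-0.9],[[0,0,0],[0,0,0],-0.9],[[0,0,0],[0,0,0],-0.9]]' 15
python3 -m crank '[[[0,0,0.15],[0,0,0],-0.9],[[0,0,0.18],[0,0,0],-0.9],[[0,0,0.18],[0,0,0],-0.9],[[0,0,0.18],[0,0,0],-0.9],[[0,0,0.18],[0,0,0],-0.9],[[0,0,0.15],[0,0,0],-0.9],[[0,0,0],[0,0,0],-0.9]]'; python3 - <<'E'
from h import *
s=arm.state();Rm=q(s["ee_rot"]).as_matrix();print(np.degrees(np.arctan2(Rm[1,0],Rm[0,0])),s["ft_torque"],s["joint_pos"][6])
E
```

```text
clock: 4.58
position: [0.5428, -0.2077, 0.0818]
ee_rot: [-0.0, 0.79, 0.613, 0.0]
contact_force: [-3.3, 2.0, 9.4]
opening: 0.0137
finger_force: 15.0
clock: 5.45
position: [0.5435, -0.2083, 0.0818]
ee_rot: [0.001, 0.989, 0.149, 0.001]
contact_force: [-2.1, 0.9, 7.5]
opening: 0.014
finger_force: 15.0
17.132085483319155 [-0.06845413  0.59350292 -0.04532942] -0.607487107485127
```

```bash
python3 -m crank '[[[0,0,0.15],[0,0,0],-0.9],[[0,0,0.1],[0,0,0],-0.9],[[0,0,0],[0,0,0],-0.9]]'; python3 look.py w2 >/dev/null; python3 - <<'E'
import cv2,numpy as np
i=cv2.imread("pics/w2.png")[60:285,140:420]; i=cv2.resize(i,(784,630),interpolation=cv2.INTER_CUBIC)[:600]
cv2.imwrite("pics/w2c.png",(255*(i/255.)**.7).astype(np.uint8))
E
```

```text
clock: 5.82
position: [0.5435, -0.2086, 0.0818]
ee_rot: [0.001, 1.0, 0.025, 0.001]
contact_force: [-1.3, -0.7, 7.8]
opening: 0.0138
finger_force: 15.0
```

View pics/w2c.png

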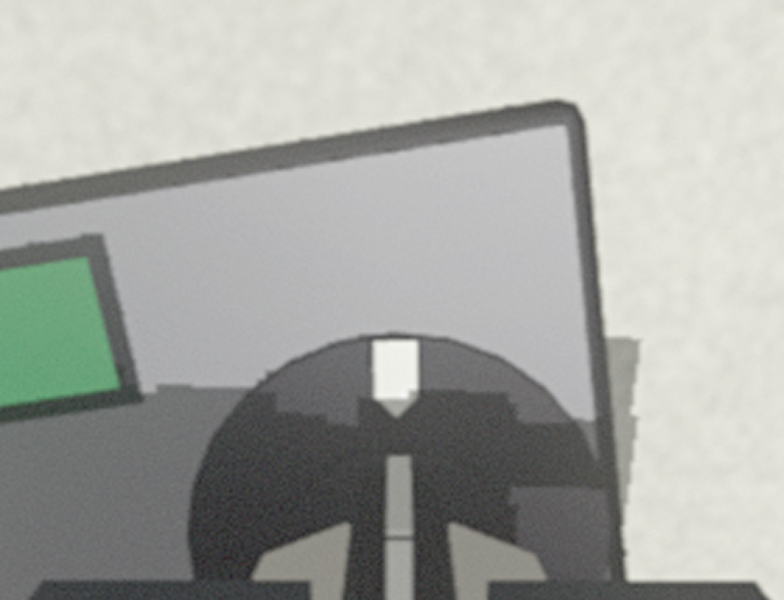

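The arrow (crop x≈395.5, tip at y 415) sits nearly in line with the pointer (x≈398.5, end face y 455–538). Only a small residual is left, which I compute now.

```bash
cat > res.py <<'E'
import sys
from h import *
im=cv2.imread(f"pics/{sys.argv[1]}.png").min(2).astype(float); st=arm.state(); C=cam("wrist",st)
def cen(v,lo,hi):
    r=im[v,lo:hi]; w=np.clip(r-(r.min()+r.max())/2,0,None); return (w*np.arange(lo,hi)).sum()/w.sum()
an=lambda d:np.degrees(np.arctan2(d[1],d[0]))
Rm=q(st["ee_rot"]).as_matrix()
pt=[cen(v,272,294) for v in range(225,249)]; print("ptr cols",np.round(pt[::4],2))
a=[(cen(v,264,300),v) for v in range(184,201)]; print("arrow",np.round([x[0] for x in a[::4]],2))
P=np.array([ray("wrist",x,.0655,C) for x in a]); d=P[0]-P[-1]; print("arrow own dir",an(d))
T=np.array([ray("wrist",(cen(v,272,294),v),.108,C) for v in range(254,270)]); print("line dir",an(T[0]-T[-1]),"end",T[0]);
ax=st["position"]; print("tool x",an(Rm[:,0]),"tcp",ax,"arrow about tcp",an(P.mean(0)-ax),"line end about tcp",an(T[:4].mean(0)-ax))
E
python3 res.py w2
```

```text
ptr cols [281.93 282.25 282.13 282.1  282.1  282.09]
arrow [280.9  280.89 280.9  281.05 279.82]
arrow own dir -0.8810377191928807
line dir 3.120335704597358 end [ 0.56285141 -0.20781278  0.108     ]
tool x 2.8748546665876895 tcp [ 0.54351319 -0.20860072  0.08178382] arrow about tcp 3.6284386145638794 line end about tcp 2.279205402041989
```

The pointer is about 1° past the arrow, so I nudge it back slightly, release, lift and check.

```bash
python3 -m crank '[[[0,0,-0.016],[0,0,0],-0.9],[[0,0,0],[0,0,0],-0.9],[[0,0,0],[0,0,0],0.2],[[0,0,0],[0,0,0],0.2],[[0,0,0],[0,0,0],0.2],[[0,0,0],[0,0,0],0.2]]' 
python3 -m crank '[[[0,0,0],[0,0,-3],0.2],[[0,0,0],[0,0,-4],0.2],[[0,0,0],[-2,0,-4],0.2],[[0,0,0],[-2,0,-2],0.2],[[0,0,0],[0,0,0],0.2],[[0,0,0],[0,0,0],0.2]]'; python3 look.py w3 ; python3 - <<'E'
import cv2,numpy as np
i=cv2.imread("pics/w3.png")[100:250,200:380]; i=cv2.resize(i,None,fx=4,fy=4,interpolation=cv2.INTER_CUBIC)
cv2.imwrite("pics/w3c.png",(255*(i/255.)**.7).astype(np.uint8))
E
```

```text
clock: 6.62
position: [0.5428, -0.2076, 0.0805]
ee_rot: [-0.0, 0.999, 0.033, -0.0]
contact_force: [0.1, -0.9, -0.5]
opening: 0.0493
finger_force: 0.0
clock: 7.38
position: [0.5034, -0.2097, 0.2102]
ee_rot: [-0.0, 0.999, 0.034, 0.0]
contact_force: [-0.2, 0.4, 0.8]
opening: 0.0547
finger_force: 0.0
axis px [286.6099011  158.46626602]
[279 104  11  18 172] [284.  111.6] [array([284. , 112.5]), array([17., 10.]), np.float64(90.0)] z.108 [ 0.5795 -0.206   0.108 ] z.0655 [ 0.5787 -0.2062  0.0655]
[282 131   6  31 179] [284.5 146.1] [array([284.5, 146. ]), array([30.,  5.]), np.float64(90.0)] z.108 [ 0.554  -0.2082  0.108 ] z.0655 [ 0.549  -0.2088  0.0655]
```

View pics/w3c.png

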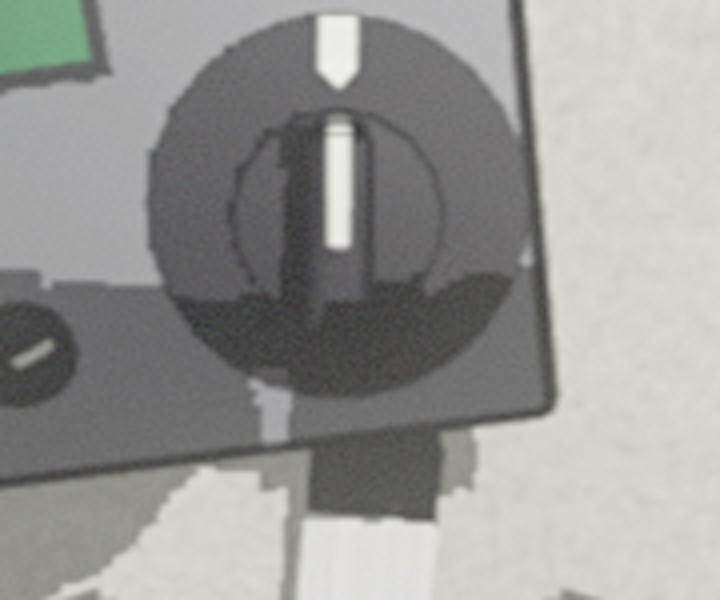

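After release, the pointer (column 284.5) and the arrow (column 284.0) line up to within about 1°. The gripper is clear, and the trim knob and ring are untouched.

```bash
python3 -c "
from station import arm; print(arm.sign_off())"
```

```text
the job is handed in; nothing more can be done
None
```

I turned the charger's large knob about 72° clockwise until its pointer lined up with the index arrow, to within about 1° in the last wrist picture. I eased it back about 1° at the end to correct a slight overshoot, then let go and handed the job in at about 7.4 s, with the trim knob and ring untouched.

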